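# Aim the camera board at the red test lamp and take the shot

## Robot

A 7-joint arm with a two-finger parallel gripper is mounted at the origin on the work surface. World frame = base frame: x ahead of the robot, y to its left, z up, the work surface at z = 0. Lengths are in m, angles in rad, forces in N, time in s.
With the tool pointing down it reaches from about 0.425 to 0.95 m from the base axis. Payload 4.7 kg.
Tool frame: the origin (TCP) lies at the very end of the fingers, on their centre line; the grasp point (between the pads) lies 19 mm behind it; x points along the fingers, y is the direction in which the jaws open and shut, and the axes are right-handed (so a half turn about x gives the same grasp; the last joint's range is limited). The gripper opens to 87 mm and grips with 3 to 60 N. Pads are 19 mm wide; open, the fingers measure 117 mm over their backs; the gripper's body (75 mm by 190 mm) begins 51 mm behind the grasp point.
Start: joints at [1.273, 0.469, -0.049, 1.532, 0.024, 1.141, -0.082], TCP at [0.179, -0.651, 0.223] pointing down, gripper open.
Joint ranges: [-2.59, 2.59], [-0.33, 1.99], [-1.39, 1.29], [0.1, 2.45], [-1.04, 4.18], [0.21, 1.99], [-2.66, 2.66]. Speed limits (rad/s): [2.57, 2.57, 3.14, 3.14, 3.14, 3.14, 3.14].

## Interface

Orientations are given as a 3x3 rotation matrix whose columns are the frame's x, y, z axes.
In Python, from station import state, imaging, hand_in gives the robot as it stands.
- The arm moves only by the tool send_rows, never from a script. Its argument "motion" is a list of rows, each a list of 7 numbers: the turn, a rotation vector about the tool's x, y, z in rad, then the shift along the tool's x, y, z in m, then the closure in counts, from 0 (fully open) to 255 (shut). A call has 1 to 12 rows; each row is the pose to reach, as a shift and turn from the pose commanded when the call began, along the tool's axes at that moment; what a row does not reach only later rows make up. A row lasts 1/12 s, in which the tool goes at most 41.7 mm and 7.16 degrees, less where a joint would pass 70% of its speed; a pose out of reach is approached as far as the arm can. A call with a gripper value outside its range is refused whole. The fingers move at their own pace and stop on an object; "newtons" is the grip in N (left out, the last holds). Time passes only in rows, so rows that repeat a pose let the fingers close. It gives the time, the measured TCP pose, the force and the opening at its end, in the units of the state.
- state(): the state, without advancing time (a new reading comes with each control period).
- imaging.get_image(name): name is "scene" or "top" or "wrist"; returns (picture, depth): 384x512x3 uint8, red, green, blue; 384x512 float32, m along the optical axis (not along the pixel's ray), 0 where there is no reading.
- imaging.camera_model(name): a dict with "fx", "fy", "cx", "cy" (pixels), "dist" ([k1, k2, p1, p2, k3] as OpenCV has them; the pictures are not rectified), "R" (3x3) and "t" (3): a world point X has camera coordinates R X + t. Camera axes: x right, y down, z forward; pixel columns grow to the right and rows downward; lengths in m; the calibration is good to about 2 mm. A picture is of the moment at which its call begins: read the wrist's pose just before it. camera_model takes no time and is no camera call; for the wrist camera it gives the pose at the moment of the call.
- hand_in(): hands the job in, once; it reports no verdict.
The state is a dict: "time": time; "joints": joint angles; "joint_vel": joint speeds; "tau": joint torques, N m; "ee_pos": TCP position; "ee_rot": TCP orientation; "ft_force": force on the tool from outside, world axes, zero at the start; "torque": the same for the moment, N m; "gripper_width": opening from 0.0 (shut) to 1.0 (fully open).
Only numpy, scipy, OpenCV 4.12 (cv2) and the standard library are available. Lean on these libraries where they do the work, as an engineer would, in place of code of your own. Each camera call takes 0.05 s, during which the arm holds its last target.

## Task

Turn the spoked turntable by gently pushing on a spoke with a fingertip until the lens of the camera on it points at the red lamp, then, with the turntable still, press the yellow shutter button fully down, let it come back up, and leave the camera aimed. Do not grip the spokes, do not touch the camera or its green board, and leave the lamps, the screwdriver and the solder reel where they stand.

Things in the scene. Friction and masses are not known exactly. Their poses are not given: they have to be found in the camera images.
- turntable: Fixed turntable; origin on its vertical axis at bench level. Foot 144 mm across, 12 mm high. Above it a disc 132 mm across (42 to 58 mm above the bench) turns with four level steel spokes, 12 mm thick, 50 mm above the bench, that end in black balls 22 mm across, centred 148 mm from the axis. Push a bare spoke sideways 75 to 135 mm from the axis; beneath it is free space down to the bench.
- dial (a joint): Turn of disc, spokes and camera about the vertical axis, rad; counter-clockwise seen from above is positive; turns either way more than a full turn. Friction 0.15 N m (about 1.3 N at 115 mm): it moves only while pushed and stays where it is left. Gripping it, or pushing with over 15 N, is too rough.
- camera_board: Green board 100 x 80 mm with a white camera and black lens (ends 40 mm from the axis), fixed on the disc, turning with it. Origin on the turning axis, 58 mm above the bench; z up, x the way the lens looks. Board top 74, camera top 110 mm above the bench. The spokes stand at 45, 135, 225 and 315 degrees about z from this x. Delicate: not to be touched.
- pod: Fixed grey box 90 x 90 x 30 mm with a black collar (48 mm diameter, top 42 mm above the bench) round the shutter button; origin at the centre of its underside, on the bench.
- shutter_top (a point): Centre of the top face of the yellow round shutter button (32 mm diameter) on the grey box, 50 mm above the bench when up; pressed straight down.
- shutter (a joint): How far the shutter button is pressed, m: 0 is up, 0.006 fully down (takes about 4 N); counts as pressed beyond 0.004. Springs back up.
- red_lamp: Loose red signal lamp: black base with a red dome, 50 mm diameter, 100 mm tall, 0.2 kg, upright on the bench; origin at the centre of its underside. The one to aim at. The lamps stand on three places round the far half of the turntable, 0.2 to 0.4 m from its axis; which colour is where varies.
- green_lamp: Loose green signal lamp: black base with a green dome, 50 mm diameter, 100 mm tall, 0.2 kg, upright on the bench; origin at the centre of its underside. Not the target. The lamps stand on three places round the far half of the turntable, 0.2 to 0.4 m from its axis; which colour is where varies.
- blue_lamp: Loose blue signal lamp: black base with a blue dome, 50 mm diameter, 100 mm tall, 0.2 kg, upright on the bench; origin at the centre of its underside. Not the target. The lamps stand on three places round the far half of the turntable, 0.2 to 0.4 m from its axis; which colour is where varies.
- screwdriver: Loose screwdriver with a blue handle lying on the bench at the left; to be left alone.
- solder_reel: Loose bare metal solder reel, 60 mm diameter, 40 mm tall, standing on the bench at the left; origin at the centre of its underside; to be left alone.
Things that resemble listed ones, but are neither listed nor needed, are in the scene too. Of the things that look like the green_lamp, take the one that is nearest to the robot's base at the start.

How it is judged:
On the way, in this order (a step that is already met when the one before it is completed fails the run):
1. the lens points at the red lamp and the turntable is still (y of red_lamp in the frame of camera_board between -0.025 and 0.025 m and x of red_lamp in the frame of camera_board above 0.1 m and velocity of joint dial between -0.05 and 0.05 rad/s and value of joint shutter below 0.002 m), for 0.3 s.
2. the shutter button is pressed while the camera is aimed (y of red_lamp in the frame of camera_board between -0.025 and 0.025 m and x of red_lamp in the frame of camera_board above 0.1 m and value of joint shutter above 0.004 m), for 0.02 s.
At the end, for the whole second after the job is handed in: Lens line of sight passes through the red lamp (within 25 mm of its axis, seen from above); turntable at rest; shutter button back up (within 1.5 mm); lamps upright; lamps, screwdriver and reel within 20 mm of their starts (y of red_lamp in the frame of camera_board between -0.025 and 0.025 m and x of red_lamp in the frame of camera_board above 0.1 m and velocity of joint dial between -0.02 and 0.02 rad/s and value of joint shutter below 0.0015 m and distance of each of red_lamp, green_lamp, blue_lamp, screwdriver, solder_reel from where it was at the start of the episode below 0.02 m and angle between each of red_lamp, green_lamp, blue_lamp's own z axis and vertical below 0.15 rad); the robot touches nothing.
It fails at once if the camera or its board was touched (contact force between any of the fingers, the arm and camera_board above 1 N).
It fails at once if the spokes or disc were gripped or forced (over 15 N) (contact force between the fingers and turntable above 15 N).
It fails at once if a lamp, the screwdriver or the reel was moved more than 20 mm, lifted or knocked over (distance of any of red_lamp, green_lamp, blue_lamp, screwdriver, solder_reel from where it was at the start of the episode above 0.02 m or angle between any of red_lamp, green_lamp, blue_lamp's own z axis and vertical above 0.15 rad).
It also fails if it takes over 64 s, if anything falls off the work surface, if the arm or the gripper's body presses on something with over 40 N, if the wrist force passes 120 N, or if a joint passes its speed limit or range.

## Working session

There is one attempt and no reset: what is moved stays moved. The work goes in short steps, Python scripts to look and compute and a tool call to move; the robot and the scene stay as the last step left them, time stands still between calls to the robot, and variables do not carry over. Pictures are saved under pics/ and viewed, and the job is handed in when it is done.

Besides the shell and the picture viewer there is one more tool, called after ">>>" by a JSON object that holds its "name" and its "arguments", one argument or row to a line. send_rows: Moves the arm, as the interface text tells. Its arguments: {"type":"object","properties":{"motion":{"type":"array","items":{"type":"array","items":{"type":"number"}}},"newtons":{"type":"number"}},"required":["motion"]}

```bash
mkdir -p pics
python3 - <<'E'
from station import state, imaging
import cv2,numpy as np
s=state(); print(s['time'],s['ee_pos'],np.round(s['ee_rot'],3),s['gripper_width'])
for n in ['scene','top']:
    p,d=imaging.get_image(n); np.savez(f'{n}0.npz',p=p,d=d)
    cv2.imwrite(f'pics/{n}0.png',cv2.resize(p[:,:,::-1],(800,600),interpolation=cv2.INTER_CUBIC))
E
```

```text
0.0 [ 0.17909099 -0.65017231  0.22148691] [[-0.001  0.266 -0.964]
 [ 0.002 -0.964 -0.266]
 [-1.    -0.002  0.   ]] 1.0033091259670601
```

View pics/scene0.png

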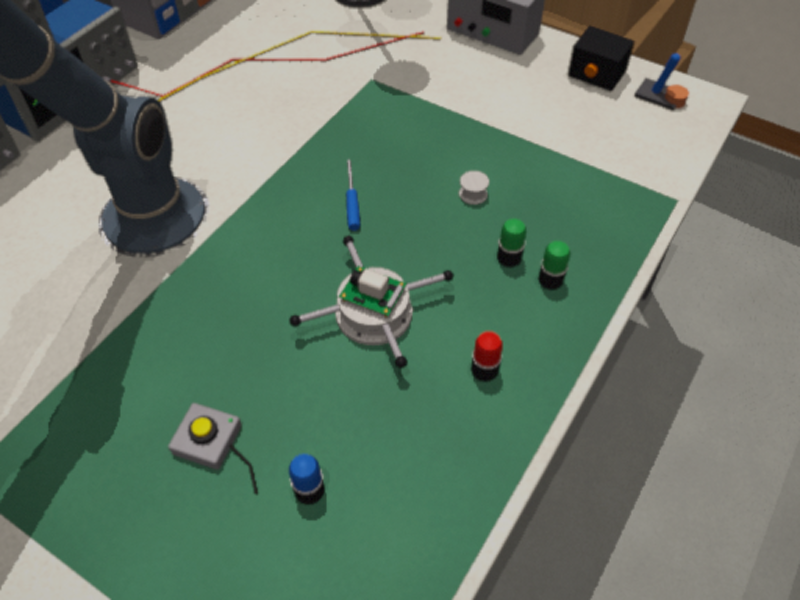

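View pics/top0.png

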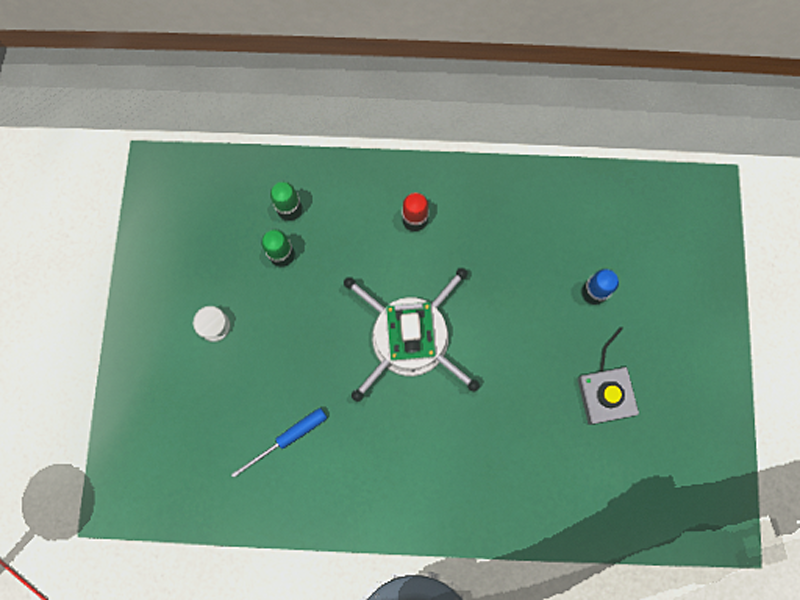

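```bash
cat > h.py <<'E'
import numpy as np,cv2
from station import imaging
def load(n): 
    z=np.load(n+'0.npz'); return z['p'],z['d']
def w(name,u,v,depth=None,z=None):
    m=imaging.camera_model(name);K=np.array([[m['fx'],0,m['cx']],[0,m['fy'],m['cy']],[0,0,1.]])
    q=cv2.undistortPoints(np.array([[[u,v]]],float),K,np.array(m['dist'],float))[0,0]
    R=np.array(m['R']);t=np.array(m['t']);r=np.array([q[0],q[1],1.])
    C=-R.T@t;d=R.T@r
    s=depth if z is None else (z-C[2])/d[2]
    return C+s*d
E
python3 - <<'E'
from h import *
p,d=load('top')
c=p[165:270,210:320]; cv2.imwrite('pics/tc.png',cv2.resize(c[:,:,::-1],None,fx=5.5,fy=5.5,interpolation=cv2.INTER_CUBIC))
p,d=load('scene')
c=p[140:245,180:300]; cv2.imwrite('pics/sc.png',cv2.resize(c[:,:,::-1],None,fx=5.5,fy=5.5,interpolation=cv2.INTER_CUBIC))
E
```

```text
(no output)
```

View pics/tc.png

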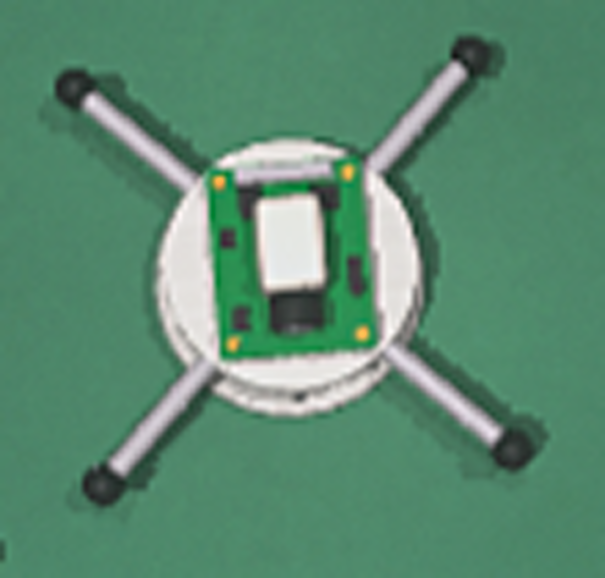

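View pics/sc.png

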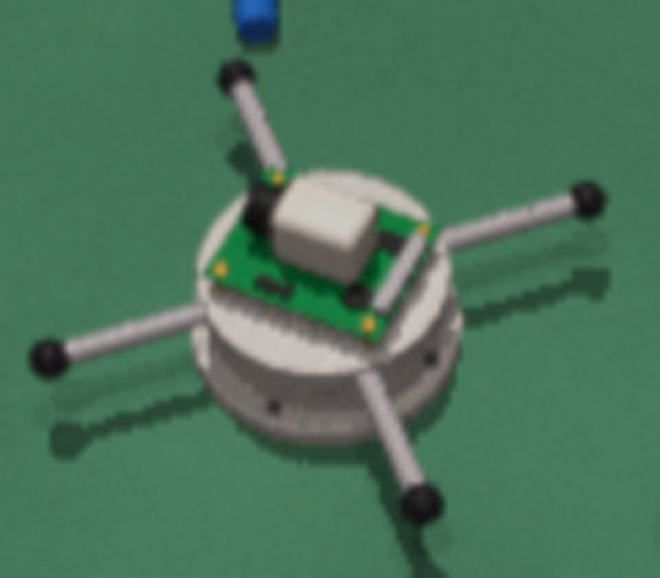

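Run:
```python
from h import *
p,d=load('top')
B=[]
for x,y in [(75,88),(470,55),(513,450),(104,485)]:
    u=210+(x+.5)/5.5-.5; v=165+(y+.5)/5.5-.5
    B.append(w('top',u,v,z=.055)); print(B[-1])
B=np.array(B);c=B.mean(0);print('c',c,np.linalg.norm((B-c)[:,:2],axis=1),np.degrees(np.arctan2(*(B-c)[:,1::-1].T)))
hsv=cv2.cvtColor(p,cv2.COLOR_RGB2HSV)
for n,lo,hi in [('red',(0,150,80),(8,255,255)),('green',(50,190,70),(75,255,255)),('blue',(100,150,80),(125,255,255)),('yellow',(25,150,120),(33,255,255))]:
    k,l,s,ce=cv2.connectedComponentsWithStats(cv2.inRange(hsv,lo,hi))
    for i in range(1,k):
        if s[i,4]>60:
            u,v=ce[i]; m=l==i
            ys,xs=np.nonzero(m); P=np.array([w('top',a,b,depth=d[b,a]) for a,b in zip(xs,ys)])
            print(n,ce[i],s[i,4],P.mean(0),P.max(0),P.min(0), w('top',u,v,z=np.median(P[:,2])))
for n,u,v in [('reel',210*.64,323*.64)]: print(n,w('top',u,v,depth=d[int(v),int(u)]))
for u,v in [(326,409),(233,475),(583,375),(627,369),(637,413),(590,423)]: print(w('top',u*.64,v*.64,z=.03))
```

```text
[0.62383768 0.14749454 0.055     ]
[ 0.65074308 -0.05933163  0.055     ]
[ 0.44351948 -0.08666563  0.055     ]
[0.41665424 0.12026531 0.055     ]
c [0.53368862 0.03044065 0.055     ] [0.1477446  0.14751545 0.14779835 0.14753141] [  52.39833399  -37.48558847 -127.59544392  142.49352355]
red [265.2360515  132.49785408] 233 [0.76151058 0.0321175  0.09370857] [0.8237774  0.0534195  1.32990929] [ 0.29446219  0.00996096 -0.0070026 ] [0.76140908 0.0320533  0.09397272]
red [ 14.75384615 371.89230769] 65 [0.05775371 0.7066294  0.00568812] [0.08987845 0.75506191 0.01127223] [ 0.03044198  0.66241488 -0.00139274] [0.05775142 0.70641361 0.00589952]
blue [386.1314741  180.88047809] 251 [ 0.6333986  -0.31351226  0.09189921] [0.68736595 0.0300725  1.32990929] [ 0.29446219 -0.36491633 -0.00314441] [ 0.63293219 -0.31296546  0.09362518]
blue [192.61952862 273.53198653] 297 [0.35633735 0.22108798 0.02243894] [0.39366901 0.2638771  0.03196789] [ 0.31987625  0.17923199 -0.00291515] [0.35628489 0.22106186 0.022926  ]
yellow [391.7755102  251.87755102] 98 [ 0.43925578 -0.33799966  0.04875207] [ 0.45326505 -0.32369525  0.05514232] [ 0.42433447 -0.35435391  0.04254463] [ 0.43926087 -0.33803505  0.04861222]
reel [0.53881226 0.40231746 0.038889  ]
[0.3910695  0.17691657 0.03      ]
[0.26591855 0.33580805 0.03      ]
[ 0.47328382 -0.29011508  0.03      ]
[ 0.4877284  -0.37171422  0.03      ]
[ 0.40777174 -0.3883681   0.03      ]
[ 0.38636212 -0.30216059  0.03      ]
```

Run:
```python
from h import *
p,d=load('top')
c=p[110:170,160:420]; cv2.imwrite('pics/lamps.png',cv2.resize(c[:,:,::-1],None,fx=3,fy=3,interpolation=cv2.INTER_CUBIC))
c=np.hstack([p[112:162,240:290],p[225:275,365:415]]); cv2.imwrite('pics/crop.png',cv2.resize(c[:,:,::-1],None,fx=7,fy=7,interpolation=cv2.INTER_CUBIC))
m=imaging.camera_model('top');print(-np.array(m['R']).T@m['t'])
print(w('top',265.24,132.5,z=.08))
m=imaging.camera_model('scene');print(-np.array(m['R']).T@m['t'])
print(w('scene',488*.64,348*.64,z=.08)) # red dome centre
B=[w('scene',180+(x+.5)/5.5-.5,140+(y+.5)/5.5-.5,z=.05) for x,y in [(236,75),(588,200),(421,503),(48,357)]]
B=np.array(B);print(B,B.mean(0))
print(w('scene',202*.64,428*.64,z=.05), w('top',391.8,251.9,z=.05))
```

```text
[0.29446219 0.0300725  1.32990929]
[0.76668198 0.03206398 0.08      ]
[ 1.02943902 -0.65863284  1.1732118 ]
[0.77311359 0.02415537 0.08      ]
[[ 0.41600578  0.12107742  0.05      ]
 [ 0.62502007  0.14705537  0.05      ]
 [ 0.65044556 -0.0607563   0.05      ]
 [ 0.44242472 -0.0872637   0.05      ]] [0.53347403 0.0300282  0.05      ]
[ 0.44453358 -0.34181988  0.05      ] [ 0.43904365 -0.33770465  0.05      ]
```

View pics/crop.png

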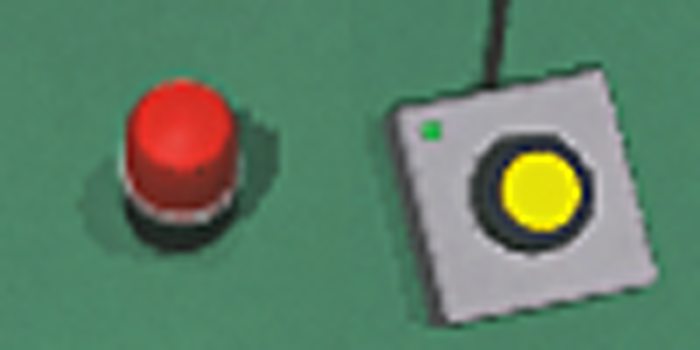

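```bash
cat >> h.py <<'E'
A=np.array([.5336,.0302])
def go(xyz,yang):
    from station import state
    from scipy.spatial.transform import Rotation as Ro
    s=state();R=np.array(s['ee_rot']);p=np.array(s['ee_pos'])
    a=np.radians(yang);c,si=np.cos(a),np.sin(a)
    Rt=np.array([[0,c,si],[0,si,-c],[-1,0,0]])
    print('t',s['time'],'pos',p,'F',np.round(s['ft_force'],1))
    print('turn',np.round(Ro.from_matrix(R.T@Rt).as_rotvec(),4),'shift',np.round(R.T@(np.array(xyz)-p),4))
E
python3 - <<'E'
from h import *
f=np.radians(-144);P=A+.115*np.array([np.cos(f),np.sin(f)]);print(P)
go([*P,.2215],-54)
for k in range(1,13): a=np.radians(3*k);print(round(-a,4),round(.115*np.sin(a),4),round(-.115*(1-np.cos(a)),4))
E
```

```text
[ 0.44056305 -0.0373953 ]
t 0.1 pos [ 0.1791124  -0.6502397   0.22160758] F [-0.4 -0.  -0.1]
turn [-3.595e-01 -2.000e-04  1.800e-03] shift [ 0.001  -0.5214 -0.4148]
-0.0524 0.006 -0.0002
-0.1047 0.012 -0.0006
-0.1571 0.018 -0.0014
-0.2094 0.0239 -0.0025
-0.2618 0.0298 -0.0039
-0.3142 0.0355 -0.0056
-0.3665 0.0412 -0.0076
-0.4189 0.0468 -0.0099
-0.4712 0.0522 -0.0125
-0.5236 0.0575 -0.0154
-0.576 0.0626 -0.0186
-0.6283 0.0676 -0.022
```

>>> {"name": "send_rows", "arguments": {
  "motion": [
    [-0.03,0,0,0,-0.026,-0.021,255],
    [-0.06,0,0,0,-0.052,-0.042,255],
    [-0.09,0,0,0,-0.078,-0.062,255],
    [-0.12,0,0,0,-0.104,-0.083,255],
    [-0.15,0,0,0,-0.13,-0.104,255],
    [-0.18,0,0,0,-0.156,-0.125,255],
    [-0.21,0,0,0,-0.182,-0.145,255],
    [-0.24,0,0,0,-0.208,-0.166,255],
    [-0.27,0,0,0,-0.234,-0.187,255],
    [-0.3,0,0,0,-0.26,-0.208,255],
    [-0.33,0,0,0,-0.286,-0.228,255],
    [-0.36,0,0,0,-0.312,-0.249,255]
  ],
  "newtons": 5
}}

```text
time: 1.1
ee_pos: [0.3365, -0.2822, 0.2224]
ee_rot: [[-0.0, 0.589, -0.808], [-0.0, -0.808, -0.589], [-1.0, -0.0, 0.0]]
ft_force: [0.5, -0.5, -0.4]
gripper_width: 0.173
```

Run:
```python
from h import *
go([.4406,-.0374,.2215],-54)
```

```text
t 1.1 pos [ 0.33645618 -0.28216829  0.22237339] F [ 0.5 -0.5 -0.4]
turn [0.0016 0.0004 0.0003] shift [ 0.0008 -0.1364 -0.2283]
```

>>> {"name": "send_rows", "arguments": {
  "motion": [
    [0,0,0,0,-0.018,-0.03,255],
    [0,0,0,0,-0.036,-0.06,255],
    [0,0,0,0,-0.054,-0.09,255],
    [0,0,0,0,-0.072,-0.12,255],
    [0,0,0,0,-0.09,-0.15,255],
    [0,0,0,0,-0.108,-0.18,255],
    [0,0,0,0,-0.125,-0.209,255],
    [0,0,0,0,-0.136,-0.228,255],
    [0,0,0,0.04,-0.136,-0.228,255],
    [0,0,0,0.08,-0.136,-0.228,255],
    [0,0,0,0.1,-0.136,-0.228,255],
    [0,0,0,0.1,-0.136,-0.228,255]
  ]
}}

```text
time: 2.1
ee_pos: [0.437, -0.0395, 0.1185]
ee_rot: [[-0.01, 0.589, -0.808], [0.002, -0.808, -0.589], [-1.0, -0.007, 0.007]]
ft_force: [0.6, 0.1, -0.3]
gripper_width: 0.005
```

Run:
```python
from h import *
go([.4406,-.0374,.036],-54)
for n in ['top','scene']:
    p,d=imaging.get_image(n)
    cv2.imwrite(f'pics/{n}1.png',cv2.resize(p[:,:,::-1],(800,600),interpolation=cv2.INTER_CUBIC))
```

```text
t 2.1 pos [ 0.43698528 -0.03950713  0.11848641] F [ 0.6  0.1 -0.3]
turn [0.0015 0.0071 0.007 ] shift [ 0.0824  0.001  -0.0047]
```

View pics/scene1.png

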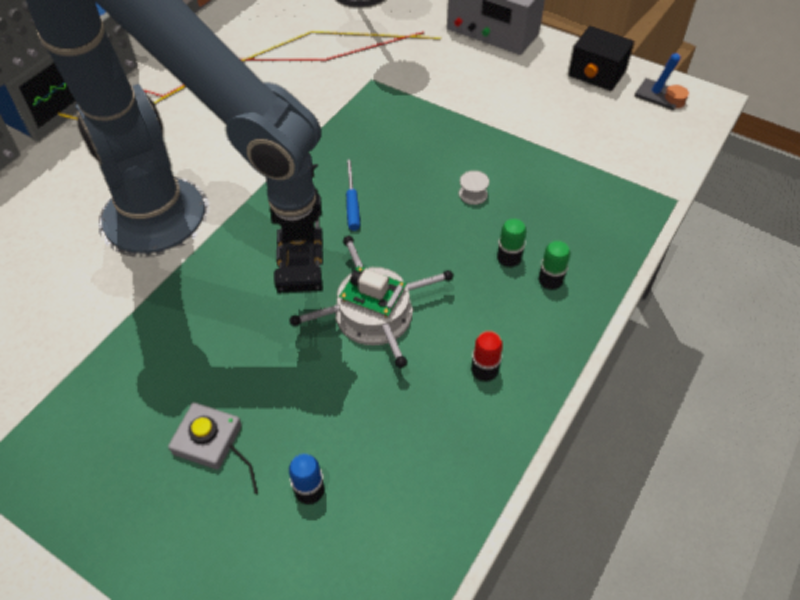

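>>> {"name": "send_rows", "arguments": {
  "motion": [
    [0,0,0,0.02,0,0,255],
    [0,0,0,0.04,0,0,255],
    [0,0,0,0.06,0,0,255],
    [0,0,0,0.075,0,0,255],
    [0,0,0,0.083,0,0,255],
    [0,0,0,0.083,0,0,255],
    [0,0,0,0.083,0,0,255]
  ]
}}

```text
time: 2.78
ee_pos: [0.4421, -0.0398, 0.0407]
ee_rot: [[0.002, 0.588, -0.809], [-0.0, -0.809, -0.588], [-1.0, 0.002, -0.002]]
ft_force: [0.7, 0.6, 0.4]
gripper_width: 0.006
```

Run:
```python
from h import *
go([.4406,-.0374,.036],-54)
for n in ['top','scene']:
    p,d=imaging.get_image(n)
    p=p[165:270,200:310] if n=='top' else p[130:245,170:290]
    cv2.imwrite(f'pics/{n}2.png',cv2.resize(p[:,:,::-1],None,fx=5,fy=5,interpolation=cv2.INTER_CUBIC))
```

```text
t 2.7833 pos [ 0.44211576 -0.03984295  0.04070091] F [0.7 0.6 0.4]
turn [ 0.0002 -0.0016 -0.0016] shift [ 0.0047 -0.0029 -0.0002]
```

View pics/scene2.png

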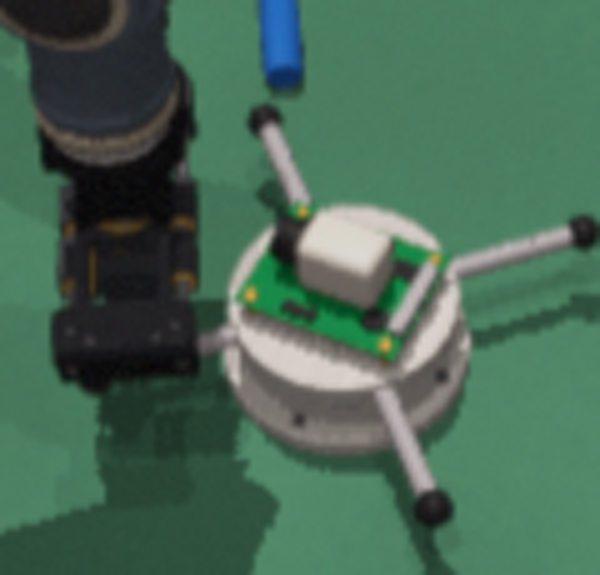

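View pics/top2.png

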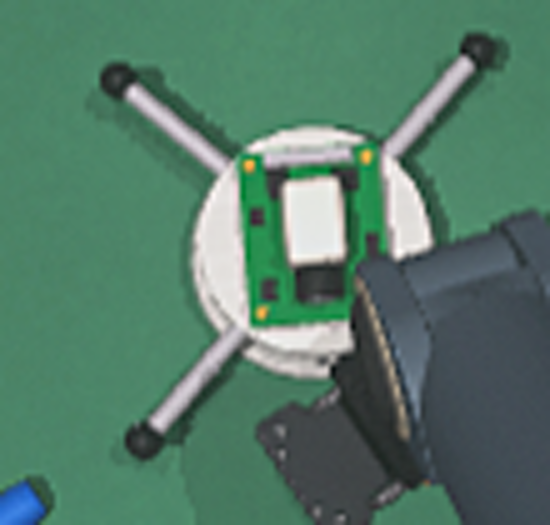

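>>> {"name": "send_rows", "arguments": {
  "motion": [
    [-0.0175,0,0,0.002,0.002,0,255],
    [-0.0349,0,0,0.004,0.004,-0.0001,255],
    [-0.0524,0,0,0.004,0.006,-0.0002,255],
    [-0.0698,0,0,0.004,0.008,-0.0003,255],
    [-0.0873,0,0,0.004,0.01,-0.0004,255],
    [-0.1047,0,0,0.004,0.012,-0.0006,255],
    [-0.1222,0,0,0.004,0.014,-0.0009,255],
    [-0.1396,0,0,0.004,0.016,-0.0011,255],
    [-0.1658,0,0,0.004,0.019,-0.0016,255],
    [-0.192,0,0,0.004,0.0219,-0.0021,255],
    [-0.2269,0,0,0.004,0.0259,-0.0029,255],
    [-0.2618,0,0,0.004,0.0298,-0.0039,255]
  ]
}}

```text
time: 3.88
ee_pos: [0.4613, -0.0613, 0.0355]
ee_rot: [[-0.001, 0.779, -0.627], [0.0, -0.627, -0.779], [-1.0, -0.001, 0.0]]
ft_force: [-1.2, 2.4, -0.0]
gripper_width: 0.006
```

```bash
cat >> h.py <<'E'
def pol():
    from station import state
    s=state();p=np.array(s['ee_pos']);R=np.array(s['ee_rot']);v=p[:2]-A
    print('t',s['time'],'r',np.hypot(*v),'phi',np.degrees(np.arctan2(v[1],v[0])),'z',p[2],'yang',np.degrees(np.arctan2(R[1,1],R[0,1])),'F',np.round(s['ft_force'],1))
E
python3 - <<'E'
from h import *
pol()
p,d=imaging.get_image('top')
p=p[165:270,200:310]
cv2.imwrite(f'pics/t3.png',cv2.resize(p[:,:,::-1],None,fx=5,fy=5,interpolation=cv2.INTER_CUBIC))
E
```

```text
t 3.8833 r 0.11657738077757199 phi -128.3250930671762 z 0.03547377622678935 yang -38.79337828399742 F [-1.2  2.4 -0. ]
```

View pics/t3.png

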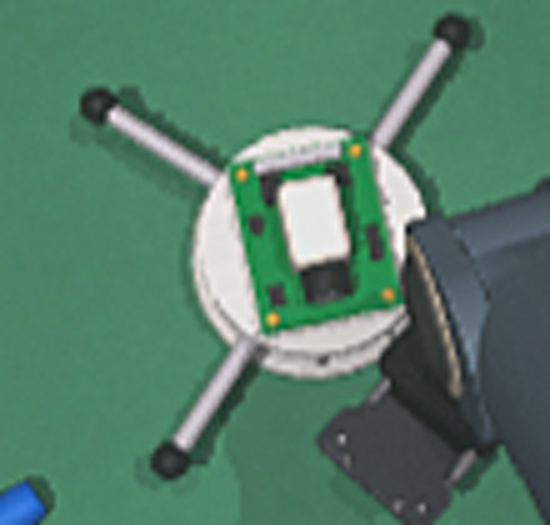

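>>> {"name": "send_rows", "arguments": {
  "motion": [
    [-0.0524,0,0,0,0.006,-0.0002,255],
    [-0.1047,0,0,0,0.012,-0.0006,255],
    [-0.1571,0,0,0,0.018,-0.0014,255],
    [-0.2094,0,0,0,0.0239,-0.0025,255],
    [-0.2618,0,0,0,0.0298,-0.0039,255],
    [-0.3142,0,0,0,0.0355,-0.0056,255],
    [-0.3665,0,0,0,0.0412,-0.0076,255],
    [-0.4189,0,0,0,0.0468,-0.0099,255],
    [-0.4712,0,0,0,0.0522,-0.0125,255],
    [-0.5236,0,0,0,0.0575,-0.0154,255],
    [-0.576,0,0,0,0.0626,-0.0186,255],
    [-0.6283,0,0,0,0.0676,-0.022,255]
  ]
}}

```text
time: 4.93
ee_pos: [0.5274, -0.0869, 0.0353]
ee_rot: [[-0.002, 0.999, -0.049], [0.0, -0.049, -0.999], [-1.0, -0.002, 0.0]]
ft_force: [-1.0, 1.2, 1.0]
gripper_width: 0.006
```

Run:
```python
from h import *
pol()
from station import state
print(np.round(state()['joints'],2))
```

```text
t 4.9333 r 0.11730609541712919 phi -93.03688631969128 z 0.03526941734461919 yang -2.8304885308221714 F [-1.   1.2  1. ]
[ 0.6   0.59 -0.68  2.    0.54  0.74 -0.45]
```

>>> {"name": "send_rows", "arguments": {
  "motion": [
    [-0.0524,0,0,0,0.006,-0.0005,255],
    [-0.1047,0,0,0,0.012,-0.001,255],
    [-0.1571,0,0,0,0.018,-0.002,255],
    [-0.2094,0,0,0,0.0239,-0.0035,255],
    [-0.2618,0,0,0,0.0298,-0.005,255],
    [-0.3142,0,0,0,0.0355,-0.007,255],
    [-0.3665,0,0,0,0.0412,-0.0091,255],
    [-0.4189,0,0,0,0.0468,-0.0114,255],
    [-0.4712,0,0,0,0.0522,-0.014,255],
    [-0.5236,0,0,0,0.0575,-0.0169,255],
    [-0.576,0,0,0,0.0626,-0.0201,255],
    [-0.6283,0,0,0,0.0676,-0.0235,255]
  ]
}}

```text
time: 5.93
ee_pos: [0.5966, -0.0686, 0.0352]
ee_rot: [[-0.001, 0.838, 0.546], [-0.002, 0.546, -0.838], [-1.0, -0.002, 0.001]]
ft_force: [-1.1, -2.4, 0.7]
gripper_width: 0.007
```

Run:
```python
from h import *
pol()
from station import state
print(np.round(state()['joints'],2))
p,d=imaging.get_image('top')
cv2.imwrite(f'pics/t4.png',cv2.resize(p[:,:,::-1],(800,600),interpolation=cv2.INTER_CUBIC))
```

```text
t 5.9333 r 0.11715362811032297 phi -57.47303303792868 z 0.035183784103973145 yang 33.10040749717649 F [-1.1 -2.4  0.7]
[ 0.61  0.72 -0.8   1.84  0.66  0.88  0.06]
```

View pics/t4.png

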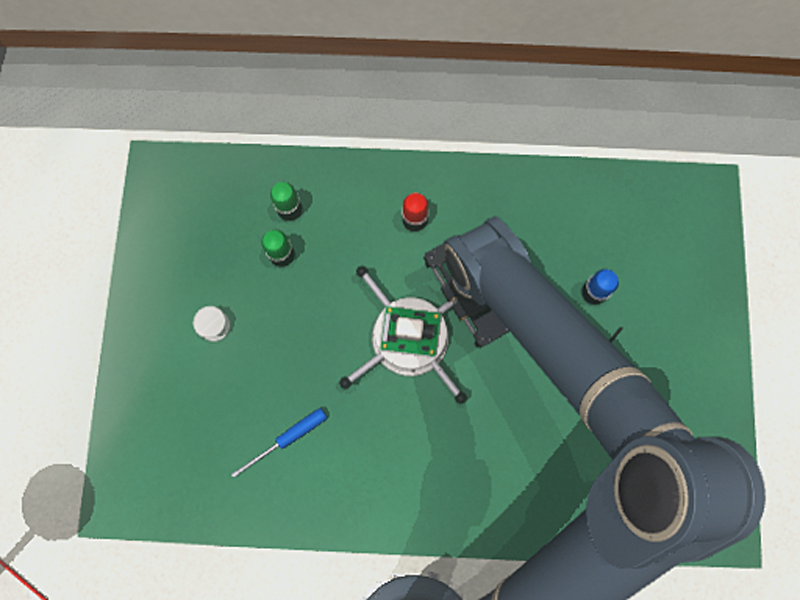

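>>> {"name": "send_rows", "arguments": {
  "motion": [
    [-0.0524,0,0,0,0.006,-0.0005,255],
    [-0.1047,0,0,0,0.012,-0.001,255],
    [-0.1571,0,0,0,0.018,-0.002,255],
    [-0.2094,0,0,0,0.0239,-0.0035,255],
    [-0.2618,0,0,0,0.0298,-0.005,255],
    [-0.3142,0,0,0,0.0355,-0.007,255],
    [-0.3665,0,0,0,0.0412,-0.0091,255],
    [-0.4189,0,0,0,0.0468,-0.0114,255],
    [-0.4712,0,0,0,0.0522,-0.014,255],
    [-0.5236,0,0,0,0.0575,-0.0169,255]
  ]
}}

```text
time: 6.82
ee_pos: [0.636, -0.023, 0.0352]
ee_rot: [[0.0, 0.453, 0.891], [-0.002, 0.891, -0.453], [-1.0, -0.002, 0.001]]
ft_force: [0.7, -2.6, -0.3]
gripper_width: 0.007
```

Run:
```python
from h import *
pol()
from station import state
print(np.round(state()['joints'],2))
p,d=imaging.get_image('scene')
cv2.imwrite(f'pics/s5.png',cv2.resize(p[:,:,::-1],(800,600),interpolation=cv2.INTER_CUBIC))
```

```text
t 6.8167 r 0.11538535719393966 phi -27.443917019880658 z 0.03522965432211515 yang 63.03870776750611 F [ 0.7 -2.6 -0.3]
[ 0.57  0.81 -0.91  1.75  0.76  0.98  0.46]
```

View pics/s5.png

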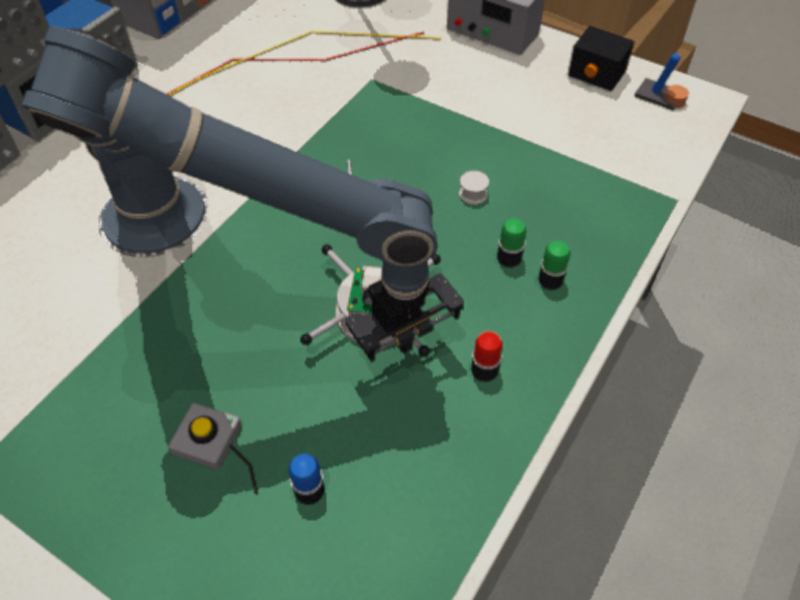

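>>> {"name": "send_rows", "arguments": {
  "motion": [
    [-0.0524,0,0,0,0.006,-0.0002,255],
    [-0.1047,0,0,0,0.012,-0.0006,255],
    [-0.1571,0,0,0,0.018,-0.0014,255],
    [-0.2094,0,0,0,0.0239,-0.0025,255],
    [-0.2618,0,0,0,0.0298,-0.0039,255],
    [-0.3142,0,0,0,0.0355,-0.0056,255],
    [-0.3665,0,0,0,0.0412,-0.0076,255],
    [-0.4189,0,0,0,0.0468,-0.0099,255],
    [-0.4712,0,0,0,0.0522,-0.0125,255],
    [-0.5236,0,0,0,0.0575,-0.0154,255]
  ]
}}

```text
time: 7.7
ee_pos: [0.6485, 0.0357, 0.0354]
ee_rot: [[0.001, -0.052, 0.999], [-0.001, 0.999, 0.052], [-1.0, -0.001, 0.001]]
ft_force: [1.9, -1.4, -1.3]
gripper_width: 0.006
```

Run:
```python
from h import *
pol()
p,d=imaging.get_image('top')
q=p[165:270,200:310]
cv2.imwrite(f'pics/t6.png',cv2.resize(q[:,:,::-1],None,fx=5,fy=5,interpolation=cv2.INTER_CUBIC))
p,d=imaging.get_image('scene')
cv2.imwrite(f'pics/s6.png',cv2.resize(p[:,:,::-1],(800,600),interpolation=cv2.INTER_CUBIC))
```

```text
t 7.7 r 0.11507142247938425 phi 2.754460850103664 z 0.03539550967237626 yang 93.00481616691233 F [ 1.9 -1.4 -1.3]
```

View pics/t6.png

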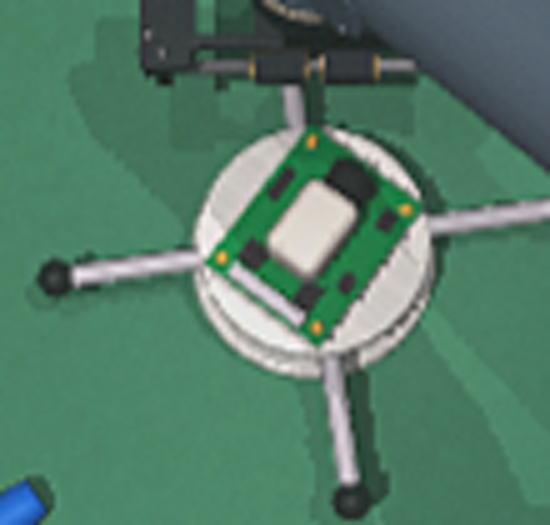

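View pics/s6.png

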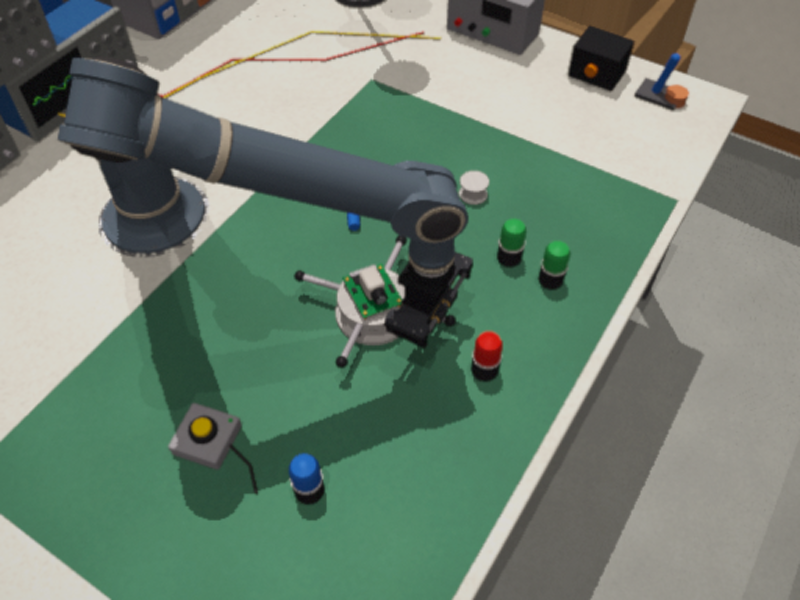

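Run:
```python
from h import *
for x,y in [(54,278),(352,497)]:
    P=w('top',200+(x+.5)/5-.5,165+(y+.5)/5-.5,z=.053)[:2]-A
    print(np.hypot(*P),np.degrees(np.arctan2(P[1],P[0])))
print(np.degrees(np.arctan2(.031-A[1],.768-A[0])))
```

```text
0.14933487133107934 100.3517660389005
0.1453058785433949 -169.33134624254635
0.195547976270857
```

>>> {"name": "send_rows", "arguments": {
  "motion": [
    [-0.0524,0,0,0,0.006,-0.0002,255],
    [-0.1047,0,0,0,0.012,-0.0006,255],
    [-0.1571,0,0,0,0.018,-0.0014,255],
    [-0.2094,0,0,0,0.0239,-0.0025,255],
    [-0.2618,0,0,0,0.0298,-0.0039,255],
    [-0.3142,0,0,0,0.0355,-0.0056,255],
    [-0.3665,0,0,0,0.0412,-0.0076,255],
    [-0.4189,0,0,0,0.0468,-0.0099,255],
    [-0.4712,0,0,0,0.0522,-0.0125,255],
    [-0.5236,0,0,0,0.0575,-0.0154,255],
    [-0.5672,0,0,0,0.0618,-0.018,255],
    [-0.6056,0,0,0,0.0655,-0.0205,255]
  ]
}}

```text
time: 8.8
ee_pos: [0.6243, 0.1004, 0.0354]
ee_rot: [[0.0, -0.611, 0.792], [-0.001, 0.792, 0.611], [-1.0, -0.001, -0.0]]
ft_force: [1.3, -0.4, 0.2]
gripper_width: 0.002
```

Run:
```python
from h import *
pol()
p,d=imaging.get_image('top')
q=p[165:270,200:310]
cv2.imwrite(f'pics/t7.png',cv2.resize(q[:,:,::-1],None,fx=5,fy=5,interpolation=cv2.INTER_CUBIC))
```

```text
t 8.8 r 0.11466230931525268 phi 37.734926462332915 z 0.035438839845788564 yang 127.65322050539338 F [ 1.3 -0.4  0.2]
```

View pics/t7.png

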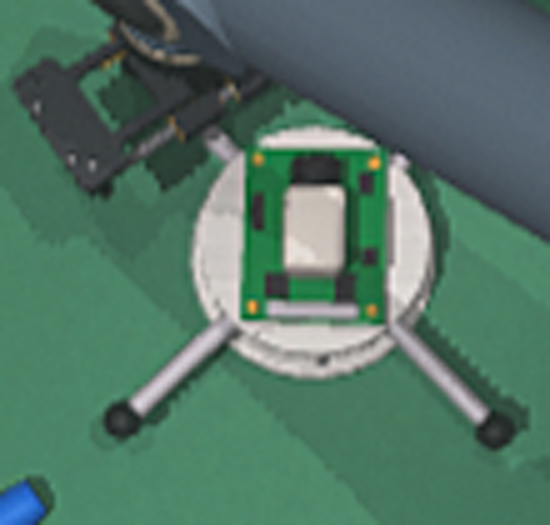

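>>> {"name": "send_rows", "arguments": {
  "motion": [
    [0,0,0,0,-0.004,0,255],
    [0,0,0,0,-0.01,0.001,255],
    [0,0,0,0,-0.018,0.002,255],
    [0,0,0,0,-0.024,0.003,255],
    [0,0,0,-0.03,-0.024,0.003,255],
    [0,0,0,-0.065,-0.024,0.003,255],
    [0,0,0,-0.1,-0.024,0.003,255],
    [0,0,0,-0.14,-0.024,0.003,255],
    [0,0,0,-0.17,-0.024,0.003,255]
  ]
}}

```text
time: 9.6
ee_pos: [0.6421, 0.0837, 0.2088]
ee_rot: [[0.002, -0.611, 0.792], [0.001, 0.792, 0.611], [-1.0, -0.0, 0.003]]
ft_force: [0.9, 0.2, 0.2]
gripper_width: 0.005
```

Run:
```python
from h import *
for x,y in [(122,420),(494,432)]:
    P=w('top',200+(x+.5)/5-.5,165+(y+.5)/5-.5,z=.053)[:2]-A
    print(np.hypot(*P),np.degrees(np.arctan2(P[1],P[0])))
go([.439,-.338,.2],-90)
```

```text
0.14789118163441423 135.59708246138283
0.14716421201189514 -134.55169249874223
t 9.6 pos [0.6421275  0.08368568 0.20879669] F [0.9 0.2 0.2]
turn [-2.4848e+00  6.0000e-04  3.3000e-03] shift [ 0.0078 -0.2099 -0.4184]
```

>>> {"name": "send_rows", "arguments": {
  "motion": [
    [0.055,0,0,0,-0.017,-0.034,255],
    [0.11,0,0,0,-0.034,-0.068,255],
    [0.165,0,0,0,-0.051,-0.102,255],
    [0.22,0,0,0,-0.068,-0.136,255],
    [0.275,0,0,0,-0.085,-0.17,255],
    [0.33,0,0,0,-0.102,-0.204,255],
    [0.385,0,0,0,-0.12,-0.239,255],
    [0.44,0,0,0,-0.138,-0.275,255],
    [0.495,0,0,0,-0.156,-0.311,255],
    [0.55,0,0,0,-0.174,-0.347,255],
    [0.605,0,0,0,-0.192,-0.383,255],
    [0.656,0,0,0,-0.21,-0.418,255]
  ]
}}

```text
time: 10.6
ee_pos: [0.4376, -0.3407, 0.2058]
ee_rot: [[0.0, 0.002, 1.0], [-0.001, 1.0, -0.002], [-1.0, -0.001, 0.0]]
ft_force: [0.5, -0.6, -0.2]
gripper_width: 0.006
```

>>> {"name": "send_rows", "arguments": {
  "motion": [
    [0,0,0,0,0,0,255],
    [0,0,0,0,0,0,255],
    [0,0,0,0,0,0,255]
  ]
}}

```text
time: 10.85
ee_pos: [0.4392, -0.338, 0.2058]
ee_rot: [[0.001, -0.002, 1.0], [0.001, 1.0, 0.002], [-1.0, 0.001, 0.001]]
ft_force: [-0.7, 0.9, 0.5]
gripper_width: 0.004
```

Run:
```python
from h import *
go([.439,-.338,.1],90)
for n in ['top','wrist']:
    p,d=imaging.get_image(n)
    cv2.imwrite(f'pics/{n}8.png',cv2.resize(p[:,:,::-1],(800,600),interpolation=cv2.INTER_CUBIC))
q=p
```

```text
t 10.85 pos [ 0.43915668 -0.33797223  0.20575115] F [-0.7  0.9  0.5]
turn [ 0.0016  0.0008 -0.0007] shift [ 1.058e-01 -1.000e-04 -2.000e-04]
```

View pics/top8.png

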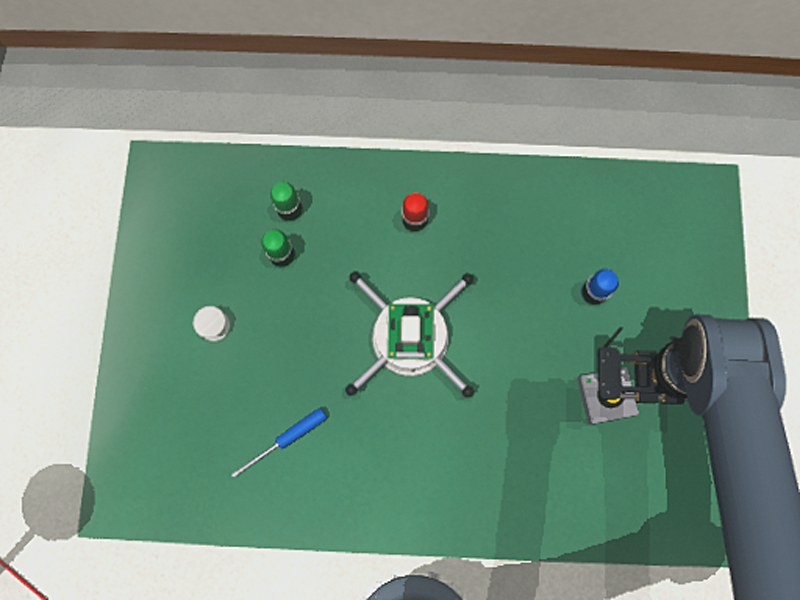

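View pics/wrist8.png

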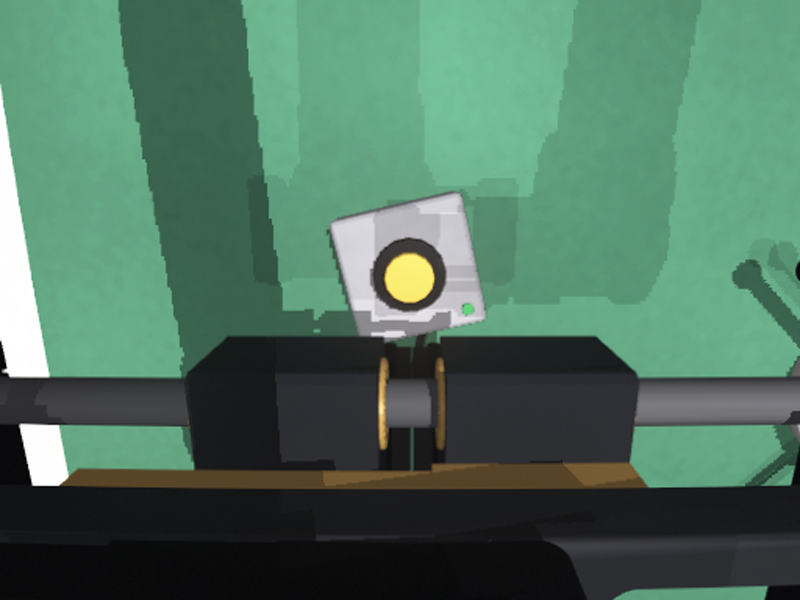

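Run:
```python
from h import *
print(w('wrist',409.5*.64-.5,277.5*.64-.5,z=.05))
B=np.array([w('top',(x+.5)*.64-.5,(y+.5)*.64-.5,z=.052)[:2] for x,y in [(355,277),(468,280),(468,392),(351,390)]])
c=B.mean(0);v=B-c;print(c,np.degrees(np.arctan2(v[:,1],v[:,0])))
```

```text
[ 0.43747855 -0.3369033   0.05      ]
[0.53289558 0.03001401] [  46.29511643  -44.00961977 -133.3829286   136.30421434]
```

>>> {"name": "send_rows", "arguments": {
  "motion": [
    [0,0,0,0.03,0,-0.001,255],
    [0,0,0,0.06,0,-0.001,255],
    [0,0,0,0.09,0,-0.001,255],
    [0,0,0,0.12,0,-0.001,255],
    [0,0,0,0.14,0,-0.001,255],
    [0,0,0,0.15,0,-0.001,255],
    [0,0,0,0.154,0,-0.001,255],
    [0,0,0,0.157,0,-0.001,255],
    [0,0,0,0.16,0,-0.001,255],
    [0,0,0,0.162,0,-0.001,255],
    [0,0,0,0.162,0,-0.001,255],
    [0,0,0,0.162,0,-0.001,255]
  ]
}}

```text
time: 11.95
ee_pos: [0.4393, -0.3376, 0.0447]
ee_rot: [[0.003, -0.003, 1.0], [-0.0, 1.0, 0.003], [-1.0, -0.0, 0.003]]
ft_force: [0.1, 1.3, 3.7]
gripper_width: 0.006
```

Run:
```python
from h import *
pol()
p,d=imaging.get_image('scene')
q=p[240:310,90:180]
cv2.imwrite(f'pics/s9.png',cv2.resize(q[:,:,::-1],None,fx=7,fy=7,interpolation=cv2.INTER_CUBIC))
```

```text
t 11.95 r 0.37974404094281017 phi -104.38334984810633 z 0.044740713116349175 yang 90.16588716613357 F [0.1 1.3 3.7]
```

View pics/s9.png

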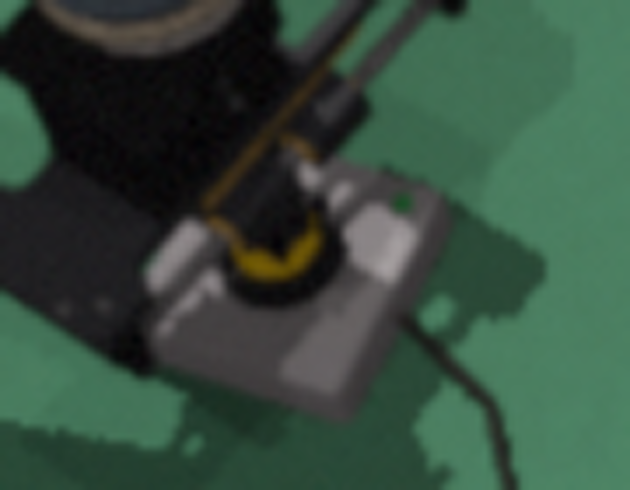

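>>> {"name": "send_rows", "arguments": {
  "motion": [
    [0,0,0,0.0015,0,0,255],
    [0,0,0,0.0025,0,0,255],
    [0,0,0,0.0025,0,0,255],
    [0,0,0,0.0025,0,0,255]
  ]
}}

```text
time: 12.33
ee_pos: [0.4393, -0.3379, 0.0441]
ee_rot: [[0.001, -0.003, 1.0], [-0.002, 1.0, 0.003], [-1.0, -0.002, 0.001]]
ft_force: [-4.8, 3.7, 20.5]
gripper_width: 0.004
```

Bottomed out (force 20 N, z stopped at 0.044). Releasing.

>>> {"name": "send_rows", "arguments": {
  "motion": [
    [0,0,0,-0.004,0,0,255],
    [0,0,0,-0.012,0,0,255],
    [0,0,0,-0.04,0,0,255],
    [0,0,0,-0.08,0,0,255],
    [0,0,0,-0.12,0,0,255],
    [0,0,0,-0.15,0,0,255],
    [0,0,0,-0.15,0,0,255],
    [0,0,0,-0.15,0,0,255]
  ]
}}

```text
time: 13.0
ee_pos: [0.4383, -0.3392, 0.1926]
ee_rot: [[0.002, -0.001, 1.0], [-0.003, 1.0, 0.001], [-1.0, -0.003, 0.002]]
ft_force: [-0.4, -0.3, -0.3]
gripper_width: 0.004
```

Run:
```python
from h import *
pol()
print('wrist')
p,d=imaging.get_image('wrist')
hs=cv2.inRange(cv2.cvtColor(p,cv2.COLOR_RGB2HSV),(22,90,150),(33,255,255));k,l,s,ce=cv2.connectedComponentsWithStats(hs);i=1+np.argmax(s[1:,4]);ys,xs=np.nonzero(l==i)
print(ce[i],s[i,4],np.median([w('wrist',a,b,depth=d[b,a])[2] for a,b in zip(xs,ys)]))
p,d=imaging.get_image('top')
cv2.imwrite(f'pics/t10.png',cv2.resize(p[:,:,::-1],(800,600),interpolation=cv2.INTER_CUBIC))
q=p[165:270,205:315]
cv2.imwrite(f'pics/t10c.png',cv2.resize(q[:,:,::-1],None,fx=5,fy=5,interpolation=cv2.INTER_CUBIC))
```

```text
t 13.0 r 0.381498232875394 phi -104.47042517903058 z 0.19262026781960861 yang 90.05449657314534 F [-0.4 -0.3 -0.3]
wrist
[264.41725768 181.49408983] 846 0.04773439079796346
```

View pics/t10.png

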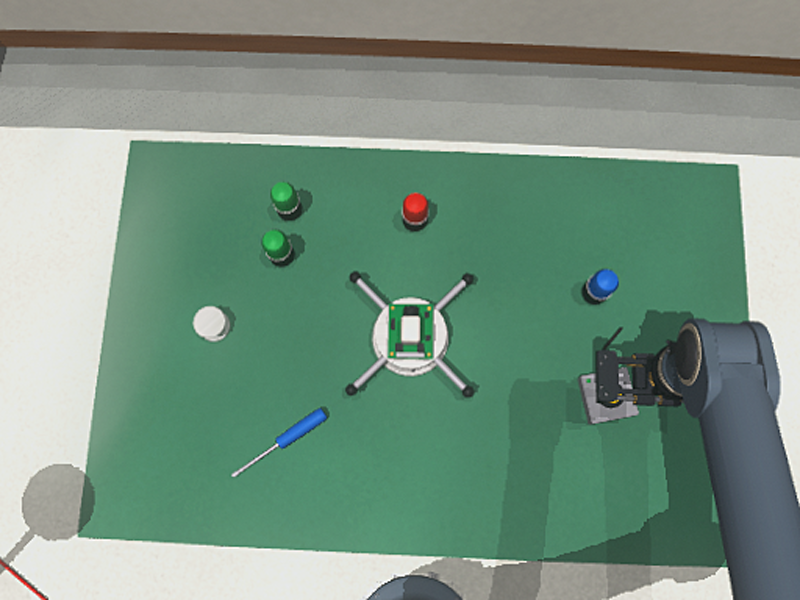

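View pics/t10c.png

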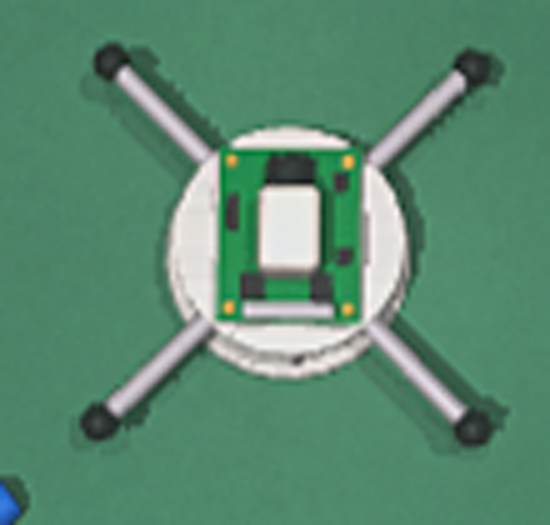

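Run:
```python
from h import *
B=np.array([w('top',205+(x+.5)/5-.5,165+(y+.5)/5-.5,z=.052)[:2] for x,y in [(111,61),(473,67),(473,428),(99,422)]])
c=B.mean(0);v=B-c;a=np.degrees(np.arctan2(v[:,1],v[:,0]))-[45,-45,-135,135];print(c,a)
t=np.radians(a.mean());L=np.array([.768,.031])-c;print('lamp y in cam',-np.sin(t)*L[0]+np.cos(t)*L[1])
from station import hand_in
if abs(-np.sin(t)*L[0]+np.cos(t)*L[1])<.012: print(hand_in())
```

```text
[0.53451143 0.03047244] [1.56513659 1.37782015 1.55986871 1.48528577]
lamp y in cam -0.005572531506097694
the job is handed in; nothing more can be done
None
```

The camera is aimed at the red lamp, the shutter button has been pressed and let back up, and the job is handed in. It took about 13 s of the 64 s allowed; no verdict is reported.

- **Turning:** I pushed one spoke with the closed fingertips, about 115 mm from the axis, and turned the table about 174° counter-clockwise. The force readings between moves stayed below about 3 N. I then backed the finger off and lifted it clear.
- **Aim:** the last top picture puts the line of sight about 6 mm from the lamp's axis, against the 25 mm allowed. My separate angle readings were 0.5° to 1.5°, all well inside the roughly 6° allowed.
- **Shutter:** I pressed until the tip stopped at z = 0.044 m, where the force rose to about 20 N, then raised the tool to 0.19 m. The force went back to zero.
- **Button back up:** the wrist camera's depth puts the button top at 47.7 mm, against 50 mm when up. Taken literally, that 2.3 mm gap exceeds the 1.5 mm limit. I put it down to the roughly 2 mm camera calibration error, because my first reading of the same button, before anything touched it, was 48.7 mm. I took no separate check.
- **Other things:** the lamps, screwdriver and reel look unmoved in the top picture, and the arm ended clear of everything.

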